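Seat a metal blank in a strap clamp and tighten its nut with a click wrench

TASK

In the strap clamp on the bench, push the flat aluminium blank along its channel until it is fully home against the end stop. Then turn the click wrench that sits on the clamp nut clockwise (seen from above) until its handle clicks, stop there without pulling on past the click, and let go so that the wrench resets, the nut stays tight and the blank is clamped. Work gently and leave the other things on the bench where they are.

Things in the scene. Friction and masses are not known exactly. Their poses are not given: they have to be found in the camera images.
- fixture: Fixed steel strap clamp, base plate 165 x 165 x 12 mm. Origin on the stud's vertical axis at bench height, z up. On its +x side a bed (top 30 mm up) has a straight channel along y (centre x = +65 mm) between rails 10 mm high that end at y = +56 mm; its +y end is open. A strap along x (y -15 to +15 mm, top at most 82 mm up) crosses over it and presses a pad on the blank as the nut tightens.
- stop (a point): Middle of the face of the stop block that closes the channel's -y end: fixture x = +65, y = -72.5, z = 43 mm. Block 60 mm wide, its top 56 mm above the bench. Axes as the fixture.
- blank_mid (a point): Centre of the loose aluminium blank: 36 mm (its x) by 145 mm (its y) by 18 mm high, 0.18 to 0.37 kg, in the channel (1.5 mm play each side). It starts 20 to 45 mm short of home, sticking out of the open +y end; pushed there toward the fixture's -y it slides easily (under 4 N) until it butts on the stop. Home: its centre at fixture x = 65, y = 0, z = 39 mm.
- blank: The same aluminium blank; origin on its underside, 9 mm below blank_mid; same axes.
- pad: Round steel pressure pad, 18 mm across, under the strap's end over the channel (fixture x = +65 mm, y = 0). Origin at its underside. It hangs a few mm above the blank at the start; tightening the nut brings it down on the blank, in the end with a spring force of about 12 N, which holds the blank.
- wrench_head: Round steel head, 48 mm across, of the click wrench; it stays on the nut. Origin on the nut's axis (= fixture's origin), at bench height; the head is 80 to 110 mm above it. x points along the unclicked handle. Clockwise from above tightens: the nut runs with 0.5 N m friction for 0.5 to 0.9 rad, then seats hard, at an angle that varies and is only felt. It stays where left.
- wrench_grip (a point): Middle of the wrench's round rubber grip (28 mm diameter, 110 mm long), 160 mm from the nut's axis, 92 mm above the bench; x points outward along the level handle, which ends 73 mm further out. The space below it (40 mm or more) and along its sweep is free.
- wrench_handle (a joint): Click joint, rad: vertical hinge 34 mm out from the nut's axis, between head and handle. 0 = not clicked; grows as the handle gives clockwise. Rigid up to about 14 N square to the grip's middle, then it gives: the force stops rising while the handle moves on. Clicked: 0.08 to 0.2 (10 to 25 mm at the grip); past 0.24 over-tightens; hard stop 0.3. Springs back to 0 as the handle is eased back.
- washer: Bystander: steel washer, 30 mm across, 6 mm thick, on the fixture's base plate. Leave it alone.
- offcut: Bystander: wood offcut 90 x 45 x 22 mm, on the bench. Leave it alone.
- hammer: Bystander: hammer lying flat, on the bench. Leave it alone.
- oil: Bystander: white plastic bottle, 130 mm tall, on the bench. Leave it alone.
- mug: Bystander: white mug, 90 mm tall, on the bench. Leave it alone.
- screwtray: Bystander: open steel tray 120 x 90 x 35 mm, on the bench. Leave it alone.
- driver: Bystander: screwdriver lying flat, on the bench. Leave it alone.
- jar: Bystander: glass jar, 75 mm tall, on the bench. Leave it alone.
Not all that is in view belongs to the job. Of the things that look like the blank, the middle-sized one is meant.

How it is judged:
By the outcome, as a careful person would: the job done as asked, in the order asked, and still so for the second after the job is handed in, with the robot touching nothing.
It also fails if it takes over 64 s, if anything falls off the work surface, if the arm or the gripper's body presses on something with over 40 N, if the wrist force passes 120 N, or if a joint passes its speed limit or range.

ROBOT

A 6-joint arm with a two-finger parallel gripper is mounted at the origin on the work surface. World frame = base frame: x ahead of the robot, y to its left, z up, the work surface at z = 0. Lengths are in m, angles in rad, forces in N, time in s.
With the tool pointing down it reaches from about 0.3 to 0.85 m from the base axis. Payload 5.4 kg.
Tool frame: the origin (TCP) lies midway between the tips of the shut fingers; the grasp point (between the pads) lies 19 mm behind it; x points along the fingers, y is the direction in which the jaws open and shut, and the axes are right-handed (so a half turn about x gives the same grasp; the last joint's range is limited). The gripper opens to 85 mm and grips with 20 to 120 N. Pads are 22 mm wide; open, the fingers measure 114 mm over their backs; the gripper's body (76 mm by 85 mm) begins 54 mm behind the grasp point. The pads swing forward as they close: fully open they stand 13 mm farther back than shut.
Start: joints at [0.921, 0.158, 1.597, -0, 1.386, -0.21], TCP at [0.245, 0.52, 0.231] pointing down, gripper open.
Joint ranges: [-2.91, 2.91], [-0.94, 2.29], [0.18, 2.7], [-1.29, 4.43], [0.17, 2.64], [-3, 3]. Speed limits (rad/s): [2.57, 2.57, 3.14, 3.14, 3.14, 3.14].

INTERFACE

Orientations are given as a unit quaternion [x, y, z, w].
In Python, from plant import arm gives the robot as it stands.
- The arm moves only by the tool drive_tool, never from a script. Its argument "increments" is a list of rows, each an object of numbers: "dx", "dy", "dz": the shift along the tool's x, y, z in mm; "ax", "ay", "az": the turn, a rotation vector about the tool's x, y, z in rad; "claw": the closure, from 0 (fully open) to 1 (shut). A call has 1 to 12 rows; each row is the pose to reach, as a shift and turn from the pose measured when the call began, along the tool's axes at that moment; what a row does not reach only later rows make up. A row lasts 1/8 s, in which the tool goes at most 62.5 mm and 10.7 degrees, less where a joint would pass 70% of its speed; a pose out of reach is approached as far as the arm can. A call with a gripper value outside its range is refused whole. The fingers move at their own pace and stop on an object; the grip force is fixed at half the most. Time passes only in rows, so rows that repeat a pose let the fingers close. It gives the time, the measured TCP pose, the force and the opening at its end, in the units of the state.
- arm.get_obs(): the state, without advancing time (a new reading comes with each control period).
- arm.capture(name): name is "side" or "top" or "wrist"; returns the picture (480x640x3 uint8, red, green, blue); there is no depth.
- arm.calibration(name): a dict with "vfov" (degrees; the focal length in pixels is half the picture's height over the tangent of half this angle, whatever the lens; pixels are square), "cx", "cy" (the principal point, pixels), "eye" and "orientation" of the camera in the world. Camera axes: x right, y down, z forward; pixel columns grow to the right and rows downward; lengths in m; the calibration is good to about 2 mm. A picture is of the moment at which its call begins: read the wrist's pose just before it. calibration takes no time and is no camera call; for the wrist camera it gives the pose at the moment of the call.
- arm.sign_off(): hands the job in, once; it reports no verdict.
The state is a dict: "time": time; "joint_pos": joint angles; "dq": joint speeds; "joint_efforts": joint torques, N m; "eef_pos": TCP position; "orientation": TCP orientation; "force": force on the tool from outside, world axes, zero at the start; "wrist_torque": the same for the moment, N m; "grip_width": opening from 0.0 (shut) to 1.0 (fully open).
Only numpy, scipy, OpenCV 4.12 (cv2) and the standard library are available. Lean on these libraries where they do the work, as an engineer would, in place of code of your own. Each camera call takes 0.05 s, during which the arm holds its last target.

## Working session

There is one attempt and no reset: what is moved stays moved. The work goes in short steps, Python scripts to look and compute and a tool call to move; the robot and the scene stay as the last step left them, time stands still between calls to the robot, and variables do not carry over. Pictures are saved under pics/ and viewed, and the job is handed in when it is done.

Besides the shell and the picture viewer there is one more tool, called by a JSON object that holds its "op" and its "data", one argument or row to a line. drive_tool: Moves the arm, as the interface text tells. Its arguments: {"type":"object","properties":{"increments":{"type":"array","items":{"type":"object","properties":{"dx":{"type":"number"},"dy":{"type":"number"},"dz":{"type":"number"},"ax":{"type":"number"},"ay":{"type":"number"},"az":{"type":"number"},"claw":{"type":"number"}}}}},"required":["increments"]}

```bash
ls; mkdir -p pics; cat > h.py <<'E'
import numpy as np,cv2
from scipy.spatial.transform import Rotation as R
from plant import arm
def cal(n):
    c=arm.calibration(n); f=240/np.tan(np.radians(c['vfov'])/2); return c,f
def proj(n,P,c=None):
    c=c or arm.calibration(n); f=240/np.tan(np.radians(c['vfov'])/2)
    Rm=R.from_quat(c['orientation']).as_matrix(); p=(np.atleast_2d(P)-np.array(c['eye']))@Rm
    return np.c_[p[:,0]/p[:,2]*f+c['cx'],p[:,1]/p[:,2]*f+c['cy']]
def unproj(n,uv,z,c=None):
    c=c or arm.calibration(n); f=240/np.tan(np.radians(c['vfov'])/2)
    uv=np.atleast_2d(uv); d=np.c_[(uv[:,0]-c['cx'])/f,(uv[:,1]-c['cy'])/f,np.ones(len(uv))]
    d=d@R.from_quat(c['orientation']).as_matrix().T; e=np.array(c['eye'])
    return e+d*((z-e[2])/d[:,2])[:,None]
def save(n,fn):
    im=arm.capture(n); cv2.imwrite('pics/'+fn,im[:,:,::-1]); return im
def crop(fn,x0,y0,w,h,k,out):
    im=cv2.imread('pics/'+fn)[y0:y0+h,x0:x0+w]; cv2.imwrite('pics/'+out,cv2.resize(im,None,fx=k,fy=k,interpolation=cv2.INTER_CUBIC))
E
python3 - <<'E'
from h import *
for n in ['side','top','wrist']:
    print(n,arm.calibration(n)); save(n,n+'0.png')
print(arm.get_obs())
E
```

```text
pics
side {'vfov': 53.28796132149901, 'cx': 320.99567447326723, 'cy': 242.21969153385407, 'eye': array([ 0.07821808, -0.52969343,  0.86922895]), 'orientation': array([ 0.86141754, -0.34288773,  0.12920704, -0.35170069])}
top {'vfov': 46.84854500694054, 'cx': 316.6367136679686, 'cy': 237.7323264343024, 'eye': array([0.43811642, 0.03094506, 1.48875994]), 'orientation': array([ 0.71074246, -0.70191329,  0.03595025, -0.02950379])}
wrist {'vfov': 66.94788505063543, 'cx': 312.0382347093514, 'cy': 241.11272009968854, 'eye': array([0.18076388, 0.54912122, 0.37184429]), 'orientation': array([0.83582131, 0.53087186, 0.07475223, 0.11827897])}
{'time': 0.15, 'joint_pos': array([ 9.20912897e-01,  1.58915741e-01,  1.59793211e+00,  3.45385125e-05,
        1.38624344e+00, -2.10080138e-01]), 'dq': array([ 1.26878395e-04, -1.94038867e-03, -2.98679158e-03,  6.06179277e-04,
       -4.88157410e-05, -5.56261262e-04]), 'joint_efforts': array([ 1.00288141e-04, -3.96378815e+01, -3.31783390e+01, -1.95034049e-04,
        5.53878999e-03, -2.24693019e-05]), 'eef_pos': array([0.24452158, 0.51989855, 0.2305421 ]), 'orientation': array([ 0.15376931,  0.69030997, -0.15472254,  0.68984641]), 'force': array([-0.55578631,  0.59098956, -0.50957453]), 'wrist_torque': array([-0.04525867, -0.01987149, -0.00885744]), 'grip_width': 1.0003584253929947}
```

View pics/side0.png

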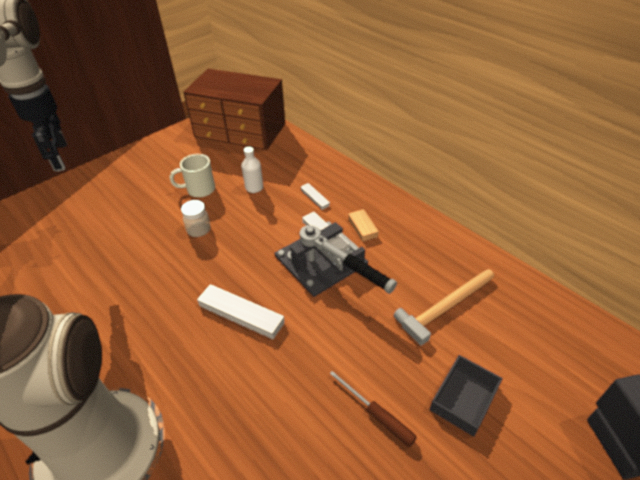

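View pics/top0.png

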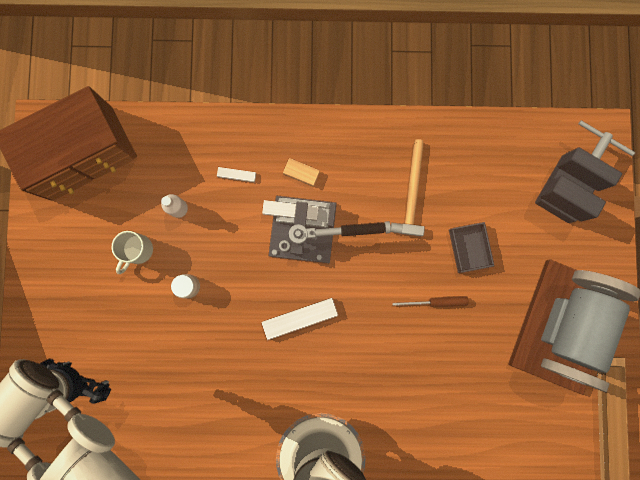

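View pics/wrist0.png

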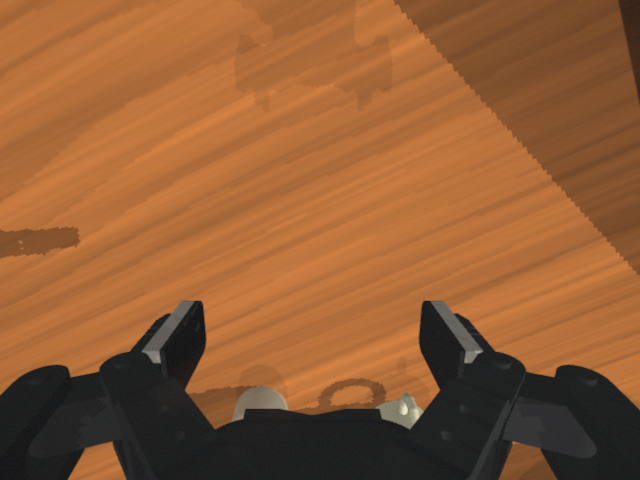

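```bash
python3 - <<'E'
from h import *
crop('top0.png',250,180,190,90,4.2,'t1.png')
crop('side0.png',265,190,140,110,5,'s1.png')
E
```

```text
(no output)
```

View pics/t1.png

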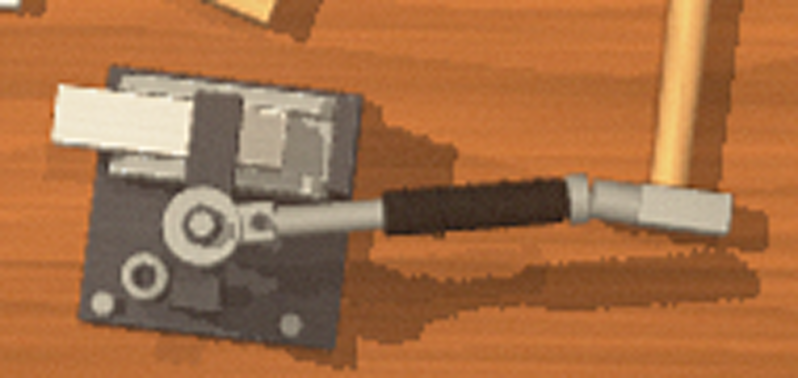

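View pics/s1.png

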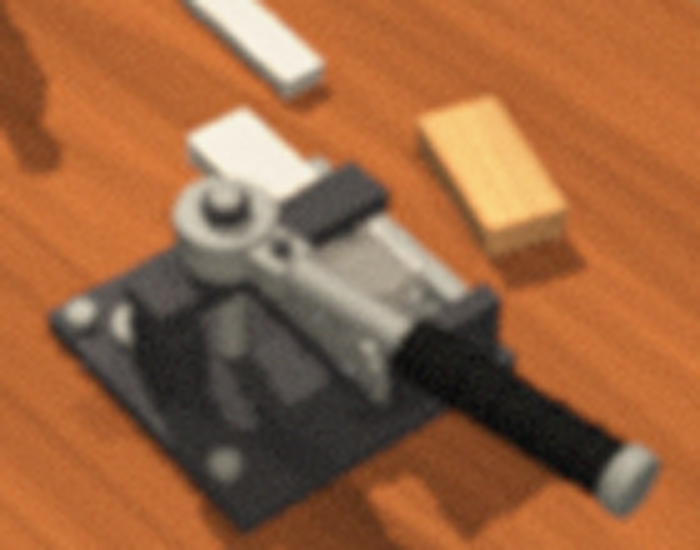

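```bash
cat >> h.py <<'E'
def tc(pts): return np.array(pts,float)/4.2+[250-.4,180-.4]
E
python3 - <<'E'
from h import *
np.set_printoptions(precision=4,suppress=True)
P=unproj('top',tc([(110,65),(362,95),(78,322),(333,350)]),.012); print(P, P.mean(0))
for a,b in [(0,1),(2,3),(0,2),(1,3)]: d=P[b]-P[a]; print(np.linalg.norm(d),np.degrees(np.arctan2(d[1],d[0])))
print('head',unproj('top',tc([(201,225)]),.110))
print('grip',unproj('top',tc([(385,213),(567,203),(589,198)]),.092))
print('blank top corners',unproj('top',tc([(57,85),(50,145),(192,95),(190,152)]),.048))
# side checks
s=lambda p: np.array(p,float)/5+[265,190]
print('side head',unproj('side',s([(222,208)]),.11),'end',unproj('side',s([(628,478)]),.092))
print('side blank corners',unproj('side',s([(188,142),(243,108)]),.048))
print('plate side', unproj('side',s([(245,530),(50,318)]),.012))
E
```

```text
[[ 0.6893  0.1298  0.012 ]
 [ 0.6721 -0.0322  0.012 ]
 [ 0.524   0.1469  0.012 ]
 [ 0.5083 -0.0152  0.012 ]] [0.5984 0.0573 0.012 ]
0.16281897332643305 -96.08143262009558
0.1628864451154941 -95.5501031635374
0.16620837784233453 174.06358365194106
0.16469805087481185 174.0859494020964
head [[0.5771 0.0672 0.11  ]]
grip [[ 0.5876 -0.0433  0.092 ]
 [ 0.5951 -0.1533  0.092 ]
 [ 0.5983 -0.1666  0.092 ]]
blank top corners [[0.6701 0.1602 0.048 ]
 [0.6322 0.1638 0.048 ]
 [0.6649 0.0757 0.048 ]
 [0.629  0.0764 0.048 ]]
side head [[0.5717 0.059  0.11  ]] end [[ 0.598  -0.1621  0.092 ]]
side blank corners [[0.6312 0.1539 0.048 ]
 [0.6681 0.1533 0.048 ]]
plate side [[ 0.5051 -0.0252  0.012 ]
 [ 0.5239  0.1367  0.012 ]]
```

```bash
python3 - <<'E'
from h import *
np.set_printoptions(precision=3,suppress=True)
o=arm.get_obs(); print(R.from_quat(o['orientation']).as_matrix())
c=arm.calibration('wrist'); Rm=R.from_quat(o['orientation'])
print('eye in tool',Rm.inv().apply(c['eye']-o['eef_pos'])); print((Rm.inv()*R.from_quat(c['orientation'])).as_matrix())
# go to hover: TCP (0.66,0.20,0.231)
print(Rm.inv().apply(np.array([.63,.16,.25])-o['eef_pos'])*1000)
E
```

```text
[[-0.001  0.426  0.905]
 [-0.001  0.905 -0.426]
 [-1.    -0.001 -0.   ]]
eye in tool [-0.141 -0.001 -0.07 ]
[[-0.001 -0.277  0.961]
 [ 1.     0.     0.001]
 [-0.001  0.961  0.277]]
[ -19.396 -161.552  502.02 ]
```

```bash
python3 - <<'E'
from h import *
np.set_printoptions(precision=3,suppress=True)
o=arm.get_obs(); Rm=R.from_quat(o['orientation'])
print(Rm.inv().apply(np.array([.62,.10,.25])-o['eef_pos'])*1000)
E
```

```text
[ -19.316 -220.1    518.518]
```

{"op": "drive_tool", "data": {
  "increments": [
    {"dx": -20, "dy": -25, "dz": 55, "ax": 0.18, "claw": 1},
    {"dx": -20, "dy": -50, "dz": 115, "ax": 0.36, "claw": 1},
    {"dx": -20, "dy": -75, "dz": 175, "ax": 0.54, "claw": 1},
    {"dx": -20, "dy": -100, "dz": 235, "ax": 0.72, "claw": 1},
    {"dx": -20, "dy": -125, "dz": 295, "ax": 0.9, "claw": 1},
    {"dx": -20, "dy": -150, "dz": 355, "ax": 1.08, "claw": 1},
    {"dx": -20, "dy": -175, "dz": 410, "ax": 1.234, "claw": 1},
    {"dx": -20, "dy": -200, "dz": 465, "ax": 1.234, "claw": 1},
    {"dx": -20, "dy": -220, "dz": 518, "ax": 1.234, "claw": 1},
    {"dx": -20, "dy": -220, "dz": 518, "ax": 1.234, "claw": 1},
    {"dx": -20, "dy": -220, "dz": 518, "ax": 1.234, "claw": 1}
  ]
}}

```text
schema error: expected keys dx, dy, dz, ax, ay, az, claw
```

```bash
python3 - <<'E'
from h import *
np.set_printoptions(precision=4,suppress=True)
c=arm.calibration('wrist'); print(c['eye'],c['orientation']); save('wrist','w1.png')
import json; json.dump({k:np.array(v).tolist() for k,v in c.items()},open('w1.json','w'))
print(arm.get_obs()['dq'])
E
```

```text
[0.1808 0.5492 0.372 ] [0.8358 0.5309 0.0749 0.1182]
[-0.001  -0.0015 -0.0028 -0.0005 -0.0002 -0.0007]
```

View pics/w1.png

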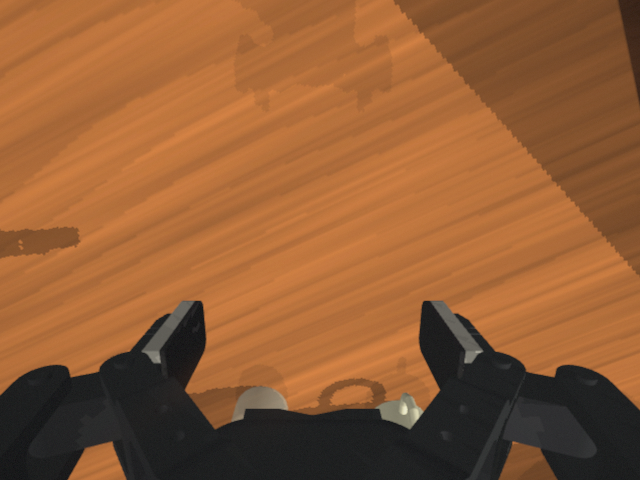

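{"op": "drive_tool", "data": {
  "increments": [
    {"dx": -20, "dy": -25, "dz": 55, "ax": 0.18, "ay": 0, "az": 0, "claw": 1},
    {"dx": -20, "dy": -50, "dz": 115, "ax": 0.36, "ay": 0, "az": 0, "claw": 1},
    {"dx": -20, "dy": -75, "dz": 175, "ax": 0.54, "ay": 0, "az": 0, "claw": 1},
    {"dx": -20, "dy": -100, "dz": 235, "ax": 0.72, "ay": 0, "az": 0, "claw": 1},
    {"dx": -20, "dy": -125, "dz": 295, "ax": 0.9, "ay": 0, "az": 0, "claw": 1},
    {"dx": -20, "dy": -150, "dz": 355, "ax": 1.08, "ay": 0, "az": 0, "claw": 1},
    {"dx": -20, "dy": -175, "dz": 410, "ax": 1.234, "ay": 0, "az": 0, "claw": 1},
    {"dx": -20, "dy": -200, "dz": 465, "ax": 1.234, "ay": 0, "az": 0, "claw": 1},
    {"dx": -20, "dy": -220, "dz": 518, "ax": 1.234, "ay": 0, "az": 0, "claw": 1},
    {"dx": -20, "dy": -220, "dz": 518, "ax": 1.234, "ay": 0, "az": 0, "claw": 1},
    {"dx": -20, "dy": -220, "dz": 518, "ax": 1.234, "ay": 0, "az": 0, "claw": 1}
  ]
}}

```text
time: 1.58
eef_pos: [0.6193, 0.1005, 0.2503]
orientation: [-0.525, -0.474, 0.526, -0.473]
force: [-0.0, 0.8, -0.8]
grip_width: 0.001
```

```bash
python3 - <<'E'
from h import *
np.set_printoptions(precision=4,suppress=True)
c=arm.calibration('wrist'); print(c['eye'],c['orientation']); save('wrist','w2.png')
import json; json.dump({k:np.array(v).tolist() for k,v in c.items()},open('w2.json','w'))
o=arm.get_obs();print(o)
E
```

```text
[0.6267 0.1697 0.3917] [ 0.9889 -0.0508 -0.0079  0.1397]
{'time': 1.625, 'joint_pos': array([-0.03  ,  0.2816,  1.4151, -0.0005,  1.4464,  0.0723]), 'dq': array([ 0.019 , -0.0156,  0.0082, -0.0017, -0.0006, -0.0009]), 'joint_efforts': array([ -1.1525, -44.3379, -33.841 ,  -0.0661,  -0.0319,  -0.0034]), 'eef_pos': array([0.619 , 0.1012, 0.2506]), 'orientation': array([-0.5244, -0.4741,  0.5254, -0.4735]), 'force': array([-0.7533,  0.5179,  0.2834]), 'wrist_torque': array([ 0.0237, -0.003 , -0.0191]), 'grip_width': 0.0006936765554333119}
```

View pics/w2.png

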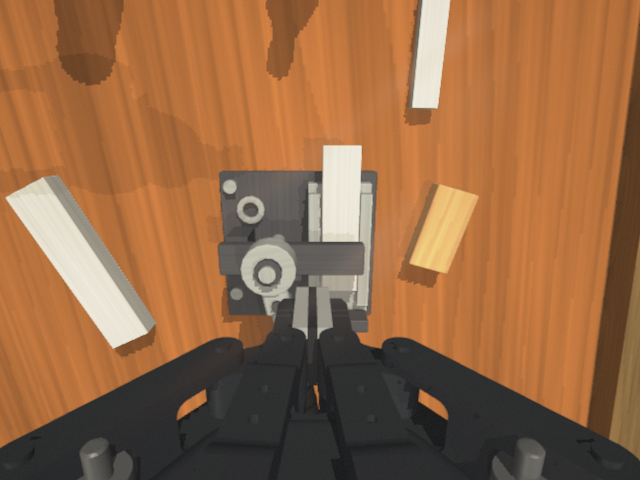

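```bash
python3 - <<'E'
from h import *
import json
np.set_printoptions(precision=4,suppress=True)
c=json.load(open('w2.json'))
crop('w2.png',210,135,180,190,3.1,'w2c.png')
print('blank end',unproj('wrist',[(323,146),(361,146)],.048,c))
print('plate',unproj('wrist',[(220,172),(376,172),(228,315)],.012,c))
print('head',unproj('wrist',[(268,266)],.11,c))
print('channel rails outer',unproj('wrist',[(308,183),(372,183)],.04,c))
E
```

```text
blank end [[0.6354 0.1604 0.048 ]
 [0.67   0.1568 0.048 ]]
plate [[ 0.528   0.1445  0.012 ]
 [ 0.6882  0.128   0.012 ]
 [ 0.5091 -0.0177  0.012 ]]
head [[0.5797 0.0714 0.11  ]]
channel rails outer [[0.6179 0.1273 0.04  ]
 [0.6793 0.121  0.04  ]]
```

View pics/w2c.png

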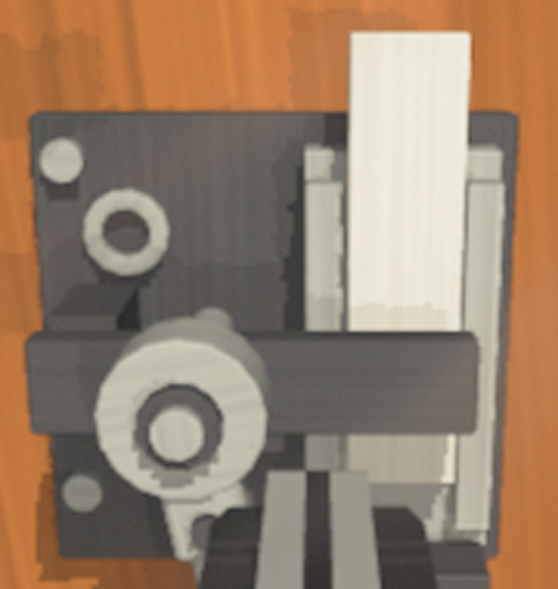

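```bash
cat >> h.py <<'E'
O=np.array([.578,.066]); yaw=-.103
def f2w(x,y,z): return np.array([O[0]+x*np.cos(yaw)-y*np.sin(yaw),O[1]+x*np.sin(yaw)+y*np.cos(yaw),z])
def w2f(p): d=np.array(p[:2])-O; return np.array([d[0]*np.cos(yaw)+d[1]*np.sin(yaw),-d[0]*np.sin(yaw)+d[1]*np.cos(yaw),p[2]])
def todo(p,az=None):
    o=arm.get_obs(); Rm=R.from_quat(o['orientation']); M=Rm.as_matrix()
    print('t',round(o['time'],2),'tcp',o['eef_pos'].round(4),'fix',w2f(o['eef_pos']).round(4),'F',o['force'].round(2))
    print('d mm',(Rm.inv().apply(np.array(p)-o['eef_pos'])*1000).round(1), 'tool z az',np.degrees(np.arctan2(M[1,2],M[0,2])).round(1))
    if az is not None:
        T=np.array([[0,0,0],[0,0,0],[-1,0,0.]]); a=np.radians(az); z=np.array([np.cos(a),np.sin(a),0]); x=np.array([0,0,-1.]); y=np.cross(z,x)
        print('rotvec',(Rm.inv()*R.from_matrix(np.c_[x,y,z])).as_rotvec().round(4))
E
python3 - <<'E'
from h import *
p=f2w(.065,.145,.25); print(p); todo(p,-95.9)
p=f2w(.065,.145,.036); print(p); todo(p,-95.9)
E
```

```text
[0.65756412 0.20354836 0.25      ]
t 1.62 tcp [0.619  0.1012 0.2506] fix [0.0372 0.0393 0.2506] F [-0.75  0.52  0.28]
d mm [   0.4   27.9 -105.7] tool z az -95.9
rotvec [0.0007 0.0006 0.0016]
[0.65756412 0.20354836 0.036     ]
t 1.62 tcp [0.619  0.1012 0.2506] fix [0.0372 0.0393 0.2506] F [-0.75  0.52  0.28]
d mm [ 214.4   28.3 -105.9] tool z az -95.9
rotvec [0.0007 0.0006 0.0016]
```

{"op": "drive_tool", "data": {
  "increments": [
    {"dx": 0, "dy": 14, "dz": -53, "ax": 0, "ay": 0, "az": 0, "claw": 1},
    {"dx": 0, "dy": 28, "dz": -106, "ax": 0, "ay": 0, "az": 0, "claw": 1},
    {"dx": 50, "dy": 28, "dz": -106, "ax": 0, "ay": 0, "az": 0, "claw": 1},
    {"dx": 100, "dy": 28, "dz": -106, "ax": 0, "ay": 0, "az": 0, "claw": 1},
    {"dx": 150, "dy": 28, "dz": -106, "ax": 0, "ay": 0, "az": 0, "claw": 1},
    {"dx": 190, "dy": 28, "dz": -106, "ax": 0, "ay": 0, "az": 0, "claw": 1},
    {"dx": 214, "dy": 28, "dz": -106, "ax": 0, "ay": 0, "az": 0, "claw": 1},
    {"dx": 214, "dy": 28, "dz": -106, "ax": 0, "ay": 0, "az": 0, "claw": 1},
    {"dx": 214, "dy": 28, "dz": -106, "ax": 0, "ay": 0, "az": 0, "claw": 1}
  ]
}}

```text
time: 2.75
eef_pos: [0.6579, 0.2048, 0.0384]
orientation: [0.525, 0.474, -0.524, 0.474]
force: [0.2, -0.4, 0.6]
grip_width: 0.003
```

```bash
python3 - <<'E'
from h import *
todo(f2w(.065,.115,.036),-95.9)
save('wrist','w3.png'); save('side','s3.png')
o=arm.get_obs()
print(proj('side',[o['eef_pos']]))
crop('s3.png',250,150,160,120,5,'s3c.png')
E
```

```text
t 2.75 tcp [0.6579 0.2048 0.0384] fix [0.0652 0.1463 0.0384] F [ 0.15 -0.44  0.62]
d mm [ 2.4 -0.3 31.3] tool z az -95.8
rotvec [ 0.002  -0.     -0.0009]
[[297.80473488 206.41499129]]
```

View pics/w3.png

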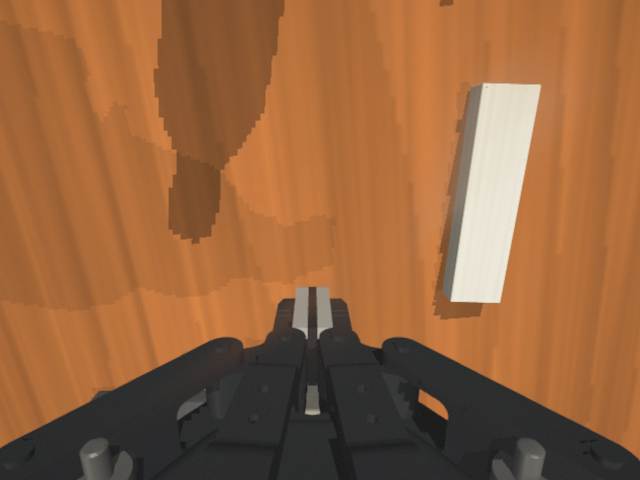

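View pics/s3c.png

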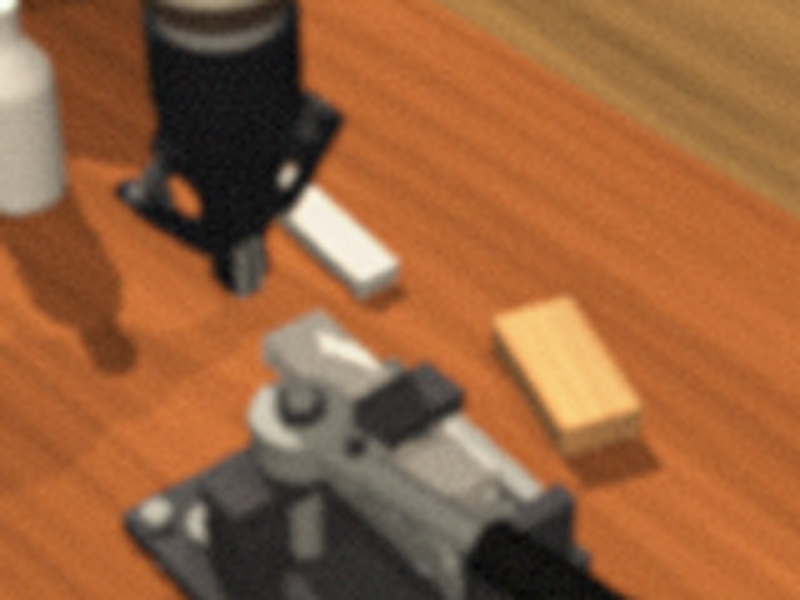

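{"op": "drive_tool", "data": {
  "increments": [
    {"dx": 2, "dy": 0, "dz": 10, "ax": 0, "ay": 0, "az": 0, "claw": 1},
    {"dx": 2, "dy": 0, "dz": 20, "ax": 0, "ay": 0, "az": 0, "claw": 1},
    {"dx": 2, "dy": 0, "dz": 28, "ax": 0, "ay": 0, "az": 0, "claw": 1},
    {"dx": 2, "dy": 0, "dz": 32, "ax": 0, "ay": 0, "az": 0, "claw": 1},
    {"dx": 2, "dy": 0, "dz": 35, "ax": 0, "ay": 0, "az": 0, "claw": 1},
    {"dx": 2, "dy": 0, "dz": 38, "ax": 0, "ay": 0, "az": 0, "claw": 1},
    {"dx": 2, "dy": 0, "dz": 41, "ax": 0, "ay": 0, "az": 0, "claw": 1},
    {"dx": 2, "dy": 0, "dz": 44, "ax": 0, "ay": 0, "az": 0, "claw": 1},
    {"dx": 2, "dy": 0, "dz": 47, "ax": 0, "ay": 0, "az": 0, "claw": 1}
  ]
}}

```text
time: 3.98
eef_pos: [0.6538, 0.1575, 0.0369]
orientation: [0.525, 0.474, -0.524, 0.474]
force: [0.0, 1.4, 0.4]
grip_width: 0.001
```

```bash
python3 - <<'E'
from h import *
todo(f2w(.065,.0835,.036),-95.9)
save('side','s4.png'); crop('s4.png',250,150,160,120,5,'s4c.png')
E
```

```text
t 3.98 tcp [0.6538 0.1575 0.0369] fix [0.066  0.0989 0.0369] F [0.01 1.35 0.37]
d mm [ 0.9 -1.  15.4] tool z az -95.8
rotvec [ 0.0015 -0.0003 -0.0021]
```

View pics/s4c.png

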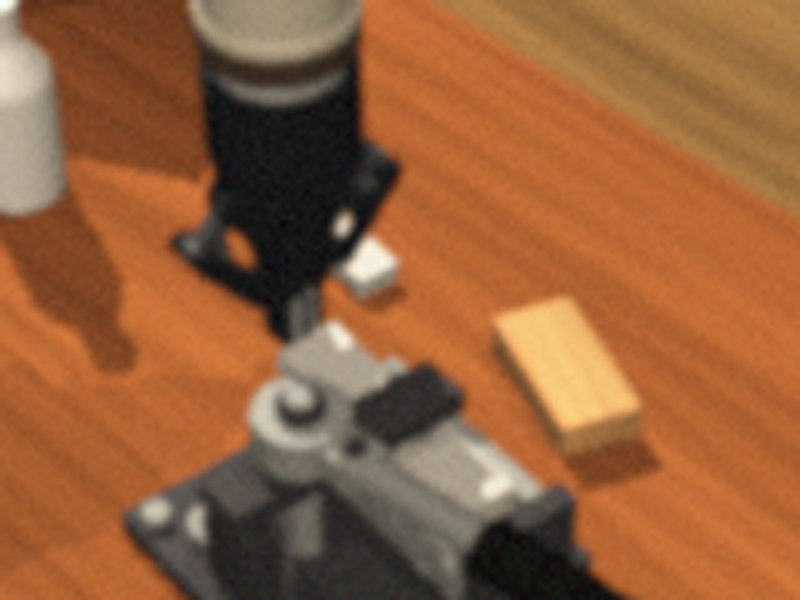

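{"op": "drive_tool", "data": {
  "increments": [
    {"dx": 1, "dy": -1, "dz": 2, "ax": 0, "ay": 0, "az": 0, "claw": 1},
    {"dx": 1, "dy": -1, "dz": 4, "ax": 0, "ay": 0, "az": 0, "claw": 1},
    {"dx": 1, "dy": -1, "dz": 6, "ax": 0, "ay": 0, "az": 0, "claw": 1},
    {"dx": 1, "dy": -1, "dz": 8, "ax": 0, "ay": 0, "az": 0, "claw": 1},
    {"dx": 1, "dy": -1, "dz": 9.5, "ax": 0, "ay": 0, "az": 0, "claw": 1},
    {"dx": 1, "dy": -1, "dz": 11, "ax": 0, "ay": 0, "az": 0, "claw": 1}
  ]
}}

```text
time: 4.78
eef_pos: [0.6517, 0.1462, 0.0359]
orientation: [0.525, 0.473, -0.524, 0.474]
force: [0.3, 3.7, 2.8]
grip_width: -0.001
```

{"op": "drive_tool", "data": {
  "increments": [
    {"dx": 0, "dy": 0, "dz": 1, "ax": 0, "ay": 0, "az": 0, "claw": 1},
    {"dx": 0, "dy": 0, "dz": 2, "ax": 0, "ay": 0, "az": 0, "claw": 1}
  ]
}}

```text
time: 5.03
eef_pos: [0.6515, 0.1443, 0.0359]
orientation: [0.525, 0.473, -0.524, 0.474]
force: [0.5, 3.1, 2.9]
grip_width: -0.002
```

{"op": "drive_tool", "data": {
  "increments": [
    {"dx": 0, "dy": 0, "dz": 1, "ax": 0, "ay": 0, "az": 0, "claw": 1},
    {"dx": 0, "dy": 0, "dz": 2, "ax": 0, "ay": 0, "az": 0, "claw": 1}
  ]
}}

```text
time: 5.28
eef_pos: [0.6513, 0.1422, 0.0359]
orientation: [0.525, 0.473, -0.524, 0.474]
force: [-0.2, 4.5, 1.6]
grip_width: 0.0
```

{"op": "drive_tool", "data": {
  "increments": [
    {"dx": 0, "dy": 0, "dz": 1, "ax": 0, "ay": 0, "az": 0, "claw": 1},
    {"dx": 0, "dy": 0, "dz": 2, "ax": 0, "ay": 0, "az": 0, "claw": 1}
  ]
}}

```text
time: 5.52
eef_pos: [0.6512, 0.1414, 0.0359]
orientation: [0.526, 0.474, -0.524, 0.474]
force: [1.0, 9.1, 1.7]
grip_width: -0.002
```

```bash
python3 - <<'E'
from h import *
todo(f2w(.065,.0835,.036),-95.9)
save('side','s5.png'); crop('s5.png',280,190,120,90,6.6,'s5c.png')
save('top','t5.png'); crop('t5.png',250,180,100,75,7.5,'t5c.png')
E
```

```text
t 5.53 tcp [0.6512 0.1414 0.0359] fix [0.065  0.0825 0.0359] F [0.98 9.11 1.68]
d mm [-0.1 -0.  -1. ] tool z az -95.9
rotvec [ 0.0008 -0.0026 -0.0024]
```

View pics/s5c.png

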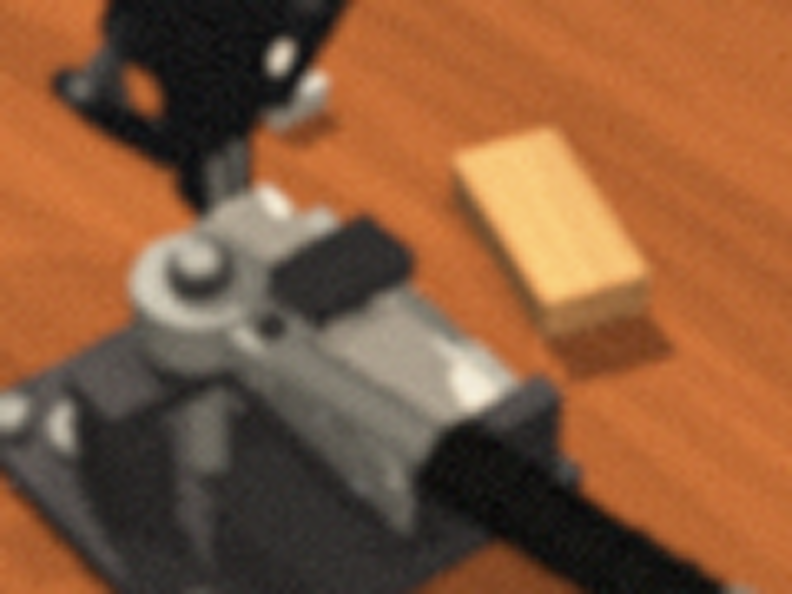

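View pics/t5c.png

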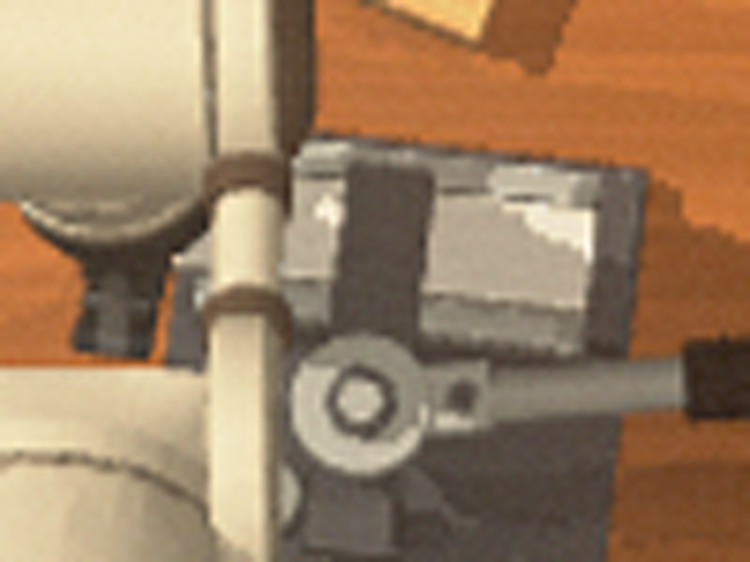

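{"op": "drive_tool", "data": {
  "increments": [
    {"dx": 0, "dy": 0, "dz": 1, "ax": 0, "ay": 0, "az": 0, "claw": 1},
    {"dx": 0, "dy": 0, "dz": 2, "ax": 0, "ay": 0, "az": 0, "claw": 1}
  ]
}}

```text
time: 5.88
eef_pos: [0.6512, 0.1414, 0.036]
orientation: [0.527, 0.474, -0.523, 0.473]
force: [2.7, 11.0, 0.6]
grip_width: -0.003
```

{"op": "drive_tool", "data": {
  "increments": [
    {"dx": 0, "dy": 0, "dz": -3, "ax": 0, "ay": 0, "az": 0, "claw": 1},
    {"dx": 0, "dy": 0, "dz": -15, "ax": 0, "ay": 0, "az": 0, "claw": 1},
    {"dx": 0, "dy": 0, "dz": -40, "ax": 0, "ay": 0, "az": 0, "claw": 1},
    {"dx": -50, "dy": 0, "dz": -45, "ax": 0, "ay": 0, "az": 0, "claw": 1},
    {"dx": -110, "dy": 0, "dz": -45, "ax": 0, "ay": 0, "az": 0, "claw": 1},
    {"dx": -170, "dy": 0, "dz": -30, "ax": 0, "ay": 0, "az": 0, "claw": 1},
    {"dx": -215, "dy": -10, "dz": 10, "ax": 0, "ay": 0, "az": 0, "claw": 1},
    {"dx": -215, "dy": -28, "dz": 43, "ax": 0, "ay": 0, "az": 0, "claw": 1},
    {"dx": -215, "dy": -28, "dz": 43, "ax": 0, "ay": 0, "az": 0, "claw": 1},
    {"dx": -215, "dy": -28, "dz": 43, "ax": 0, "ay": 0, "az": 0, "claw": 1}
  ]
}}

```text
time: 7.12
eef_pos: [0.6182, 0.1015, 0.2501]
orientation: [0.527, 0.475, -0.522, 0.473]
force: [0.4, -0.1, -0.5]
grip_width: 0.001
```

```bash
python3 - <<'E'
from h import *
todo(f2w(.065,.0835,.036),-95.9)
c=arm.calibration('wrist'); save('wrist','w6.png'); crop('w6.png',210,135,180,190,3.1,'w6c.png')
save('top','t6.png'); crop('t6.png',250,180,190,90,4.2,'t6c.png')
for y in (.0725,.0770): print(proj('wrist',[f2w(.047,y,.048),f2w(.083,y,.048)],c))
E
```

```text
t 7.12 tcp [0.6182 0.1015 0.2501] fix [0.0363 0.0394 0.2501] F [ 0.41 -0.09 -0.54]
d mm [214.5  28.2 -42.7] tool z az -95.8
rotvec [ 0.0015 -0.0064 -0.0024]
[[322.85972242 178.53861398]
 [361.17853079 178.60992838]]
[[322.90876735 173.68432371]
 [361.36474382 173.75760869]]
```

View pics/w6c.png

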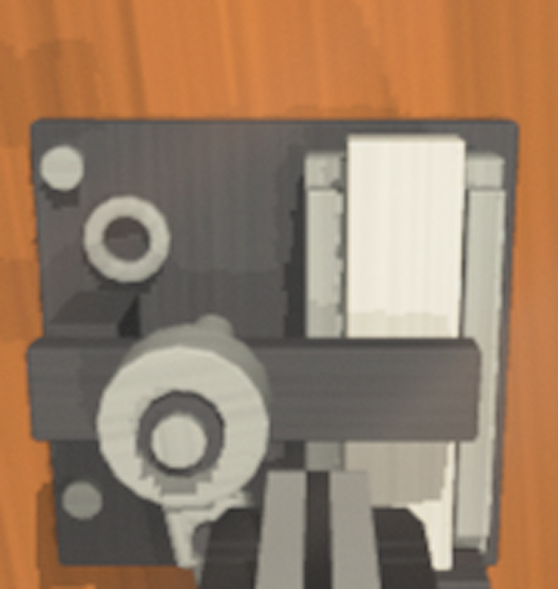

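View pics/t6c.png

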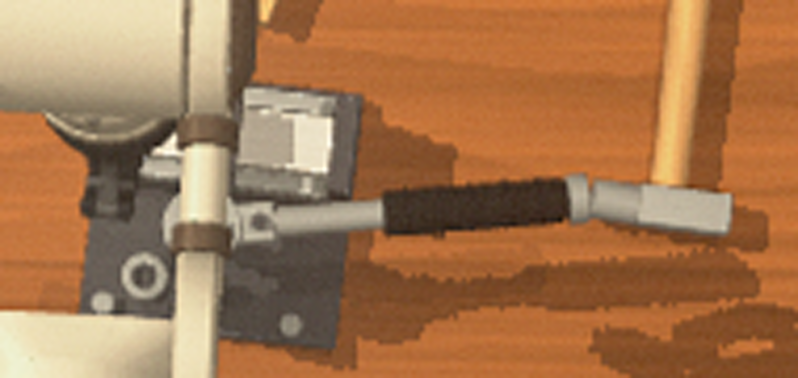

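```bash
python3 - <<'E'
from h import *
todo([.637,-.0895,.25],5)
E
```

```text
t 7.22 tcp [0.6183 0.1016 0.2499] fix [0.0364 0.0395 0.2499] F [-0.07  0.27  0.38]
d mm [ -1.2  37.9 188.2] tool z az -95.8
rotvec [-1.7589 -0.0026 -0.007 ]
```

{"op": "drive_tool", "data": {
  "increments": [
    {"dx": 0, "dy": 5, "dz": 25, "ax": -0.18, "ay": 0, "az": 0, "claw": 1},
    {"dx": 0, "dy": 10, "dz": 50, "ax": -0.36, "ay": 0, "az": 0, "claw": 1},
    {"dx": 0, "dy": 15, "dz": 75, "ax": -0.54, "ay": 0, "az": 0, "claw": 1},
    {"dx": 0, "dy": 20, "dz": 100, "ax": -0.72, "ay": 0, "az": 0, "claw": 1},
    {"dx": 0, "dy": 25, "dz": 125, "ax": -0.9, "ay": 0, "az": 0, "claw": 1},
    {"dx": 0, "dy": 30, "dz": 150, "ax": -1.08, "ay": 0, "az": 0, "claw": 1},
    {"dx": 0, "dy": 34, "dz": 170, "ax": -1.26, "ay": 0, "az": 0, "claw": 1},
    {"dx": 0, "dy": 38, "dz": 188, "ax": -1.44, "ay": 0, "az": 0, "claw": 1},
    {"dx": 0, "dy": 38, "dz": 188, "ax": -1.62, "ay": 0, "az": 0, "claw": 1},
    {"dx": 0, "dy": 38, "dz": 188, "ax": -1.76, "ay": 0, "az": 0, "claw": 1},
    {"dx": 0, "dy": 38, "dz": 188, "ax": -1.76, "ay": 0, "az": 0, "claw": 1},
    {"dx": 0, "dy": 38, "dz": 188, "ax": -1.76, "ay": 0, "az": 0, "claw": 1}
  ]
}}

```text
time: 8.72
eef_pos: [0.6374, -0.0888, 0.2485]
orientation: [-0.029, 0.706, 0.033, 0.707]
force: [-1.1, -0.2, 0.1]
grip_width: 0.004
```

```bash
python3 - <<'E'
from h import *
import json
todo([.637,-.0895,.072],5)
c=arm.calibration('wrist'); json.dump({k:np.array(v).tolist() for k,v in c.items()},open('w7.json','w'));save('wrist','w7.png')
print(arm.get_obs()['joint_pos'])
print(proj('wrist',[[.592,-.093,.106],[.578,.066,.11],[.5983,-.166,.106]],c))
E
```

```text
t 8.72 tcp [ 0.6374 -0.0888  0.2485] fix [ 0.075  -0.1478  0.2485] F [-1.06 -0.24  0.07]
d mm [176.5  -1.7  -0.9] tool z az 5.0
rotvec [-0.0005  0.0029 -0.0059]
[-0.32911531  0.32221779  1.36922145  0.00658172  1.44975086 -1.98782307]
[[311.3501907  169.4240576 ]
 [520.77850851 169.69169147]
 [216.02250131 169.35204932]]
```

View pics/w7.png

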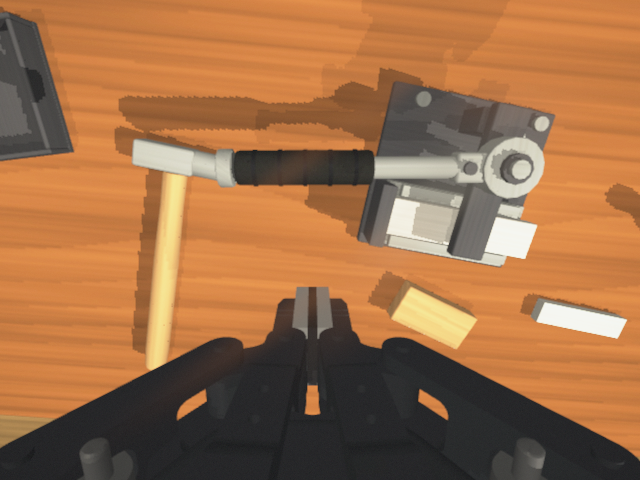

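{"op": "drive_tool", "data": {
  "increments": [
    {"dx": 50, "dy": 0, "dz": 0, "ax": 0, "ay": 0, "az": 0, "claw": 1},
    {"dx": 100, "dy": 0, "dz": 0, "ax": 0, "ay": 0, "az": 0, "claw": 1},
    {"dx": 145, "dy": -1, "dz": 0, "ax": 0, "ay": 0, "az": 0, "claw": 1},
    {"dx": 170, "dy": -2, "dz": 0, "ax": 0, "ay": 0, "az": 0, "claw": 1},
    {"dx": 176, "dy": -2, "dz": 0, "ax": 0, "ay": 0, "az": 0, "claw": 1},
    {"dx": 176, "dy": -2, "dz": 0, "ax": 0, "ay": 0, "az": 0, "claw": 1}
  ]
}}

```text
time: 9.52
eef_pos: [0.6384, -0.0898, 0.0733]
orientation: [-0.029, 0.705, 0.033, 0.708]
force: [-0.1, 1.1, 0.9]
grip_width: 0.0
```

```bash
cat >> h.py <<'E'
A=np.array([.577,.064])
def arc(dths):
    o=arm.get_obs(); Rm=R.from_quat(o['orientation']); M=Rm.as_matrix()
    d=o['eef_pos'][:2]-A
    u=-M[:2,1]*np.sign(M[:2,1]@-d)  # along tool y, outward
    n=M[:2,2]; 
    th=np.arctan2(d[1],d[0])
    print('t',round(o['time'],2),'tcp',o['eef_pos'].round(4),'r',np.hypot(*d).round(4),'th',np.degrees(th).round(2),'perp',(d@n).round(4),'zaz',np.degrees(np.arctan2(n[1],n[0])).round(2),'F',o['force'].round(1),'Fz_tool',(o['force']@M[:,2]).round(2),'Fy_tool',(o['force']@M[:,1]).round(2))
    for a in dths:
        q=R.from_euler('z',-a); p=q.apply([d[0],d[1],0])-np.array([d[0],d[1],0])
        print(a,'d',(Rm.inv().apply(p)*1000).round(1),'rv',(Rm.inv()*q*Rm).as_rotvec().round(3))
E
python3 - <<'E'
from h import *
arc([])
save('side','s8.png'); crop('s8.png',290,180,160,120,5,'s8c.png')
save('wrist','w8.png')
E
```

```text
t 9.53 tcp [ 0.6384 -0.0898  0.0733] r 0.1657 th -68.23 perp 0.0479 zaz 4.97 F [-0.1  1.1  0.9] Fz_tool -0.03 Fy_tool 1.07
```

View pics/s8c.png

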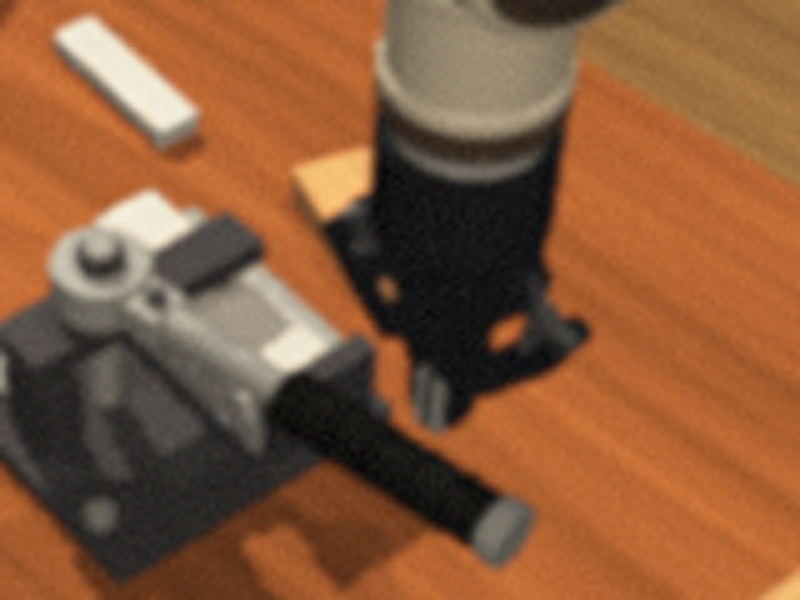

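View pics/w8.png

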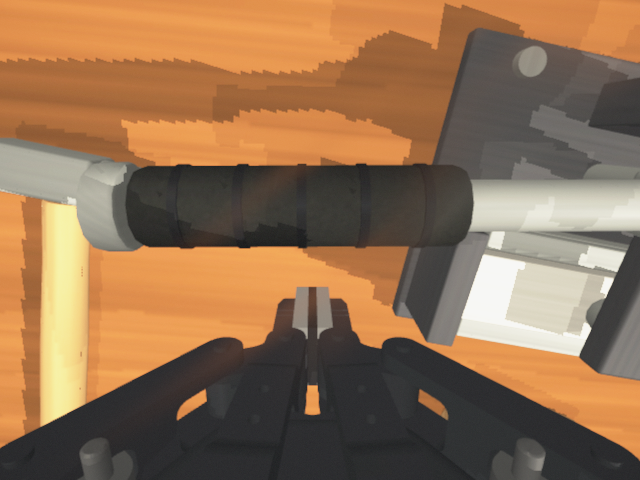

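{"op": "drive_tool", "data": {
  "increments": [
    {"dx": 1, "dy": 0, "dz": -10, "ax": 0, "ay": 0, "az": 0, "claw": 1},
    {"dx": 1, "dy": 0, "dz": -17, "ax": 0, "ay": 0, "az": 0, "claw": 1},
    {"dx": 1, "dy": 0, "dz": -20, "ax": 0, "ay": 0, "az": 0, "claw": 1},
    {"dx": 1, "dy": 0, "dz": -22, "ax": 0, "ay": 0, "az": 0, "claw": 1},
    {"dx": 1, "dy": 0, "dz": -24, "ax": 0, "ay": 0, "az": 0, "claw": 1},
    {"dx": 1, "dy": 0, "dz": -26, "ax": 0, "ay": 0, "az": 0, "claw": 1}
  ]
}}

```text
time: 10.38
eef_pos: [0.614, -0.0926, 0.0736]
orientation: [-0.029, 0.704, 0.032, 0.709]
force: [2.5, -0.1, 0.6]
grip_width: -0.002
```

```bash
python3 - <<'E'
from h import *
arc([.03,.06,.09,.12,.15,.18,.21,.24,.27,.3])
E
```

```text
t 10.38 tcp [ 0.614  -0.0926  0.0736] r 0.1609 th -76.72 perp 0.0232 zaz 4.98 F [ 2.5 -0.1  0.6] Fz_tool 2.52 Fy_tool -0.34
0.03 d [-0.  -0.6 -4.8] rv [ 0.03 -0.   -0.  ]
0.06 d [-0.1 -1.1 -9.6] rv [ 0.06 -0.   -0.  ]
0.09 d [ -0.1  -1.4 -14.4] rv [ 0.09  -0.    -0.001]
0.12 d [ -0.2  -1.6 -19.2] rv [ 0.12  -0.    -0.001]
0.15 d [ -0.2  -1.7 -24.1] rv [ 0.15  -0.001 -0.001]
0.18 d [ -0.2  -1.6 -28.9] rv [ 0.18  -0.001 -0.001]
0.21 d [ -0.3  -1.3 -33.7] rv [ 0.21  -0.001 -0.002]
0.24 d [ -0.3  -1.  -38.5] rv [ 0.24  -0.001 -0.002]
0.27 d [ -0.3  -0.4 -43.3] rv [ 0.27  -0.001 -0.002]
0.3 d [ -0.4   0.2 -48.1] rv [ 0.3   -0.001 -0.002]
```

{"op": "drive_tool", "data": {
  "increments": [
    {"dx": 0, "dy": -0.6, "dz": -4.8, "ax": 0.03, "ay": 0, "az": 0, "claw": 1},
    {"dx": 0, "dy": -1.1, "dz": -9.6, "ax": 0.06, "ay": 0, "az": 0, "claw": 1},
    {"dx": 0, "dy": -1.4, "dz": -14.4, "ax": 0.09, "ay": 0, "az": 0, "claw": 1},
    {"dx": 0, "dy": -1.6, "dz": -19.2, "ax": 0.12, "ay": 0, "az": 0, "claw": 1},
    {"dx": 0, "dy": -1.7, "dz": -24, "ax": 0.15, "ay": 0, "az": 0, "claw": 1},
    {"dx": 0, "dy": -1.6, "dz": -29, "ax": 0.18, "ay": 0, "az": 0, "claw": 1},
    {"dx": 0, "dy": -1.3, "dz": -33.7, "ax": 0.21, "ay": 0, "az": 0, "claw": 1},
    {"dx": 0, "dy": -1, "dz": -38.5, "ax": 0.24, "ay": 0, "az": 0, "claw": 1}
  ]
}}

```text
time: 11.38
eef_pos: [0.5755, -0.0968, 0.0735]
orientation: [0.057, 0.702, -0.053, 0.708]
force: [3.1, 0.8, 0.6]
grip_width: 0.001
```

```bash
python3 - <<'E'
from h import *
arc([.02,.04,.06,.08,.1,.12,.14,.16,.18,.2])
save('wrist','w9.png')
E
```

```text
t 11.38 tcp [ 0.5755 -0.0968  0.0735] r 0.1608 th -90.52 perp 0.0234 zaz -8.89 F [3.1 0.8 0.6] Fz_tool 2.9 Fy_tool 1.32
0.02 d [-0.  -0.4 -3.2] rv [ 0.02 -0.   -0.  ]
0.04 d [-0.  -0.8 -6.4] rv [ 0.04 -0.   -0.  ]
0.06 d [-0.1 -1.1 -9.6] rv [ 0.06 -0.   -0.  ]
0.08 d [ -0.1  -1.4 -12.8] rv [ 0.08  -0.    -0.001]
0.1 d [ -0.1  -1.5 -16. ] rv [ 0.1   -0.001 -0.001]
0.12 d [ -0.1  -1.7 -19.2] rv [ 0.12  -0.001 -0.001]
0.14 d [ -0.2  -1.7 -22.4] rv [ 0.14  -0.001 -0.001]
0.16 d [ -0.2  -1.7 -25.6] rv [ 0.16  -0.001 -0.001]
0.18 d [ -0.2  -1.6 -28.9] rv [ 0.18  -0.001 -0.001]
0.2 d [ -0.2  -1.5 -32.1] rv [ 0.2   -0.001 -0.001]
```

View pics/w9.png

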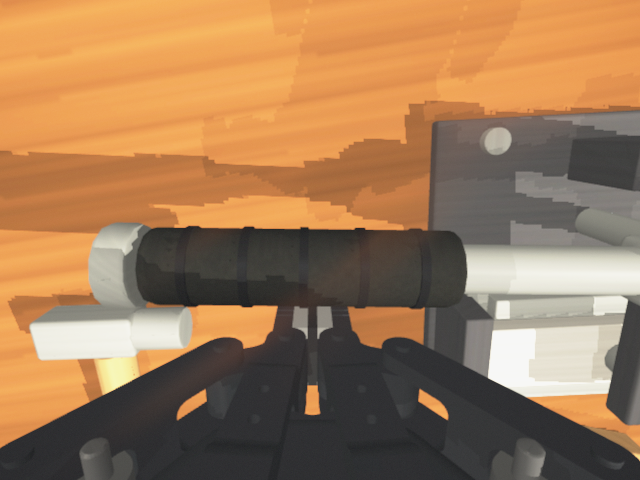

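{"op": "drive_tool", "data": {
  "increments": [
    {"dx": 0, "dy": -0.4, "dz": -3.2, "ax": 0.02, "ay": 0, "az": 0, "claw": 1},
    {"dx": 0, "dy": -0.8, "dz": -6.4, "ax": 0.04, "ay": 0, "az": 0, "claw": 1},
    {"dx": 0, "dy": -1.1, "dz": -9.6, "ax": 0.06, "ay": 0, "az": 0, "claw": 1},
    {"dx": 0, "dy": -1.4, "dz": -12.8, "ax": 0.08, "ay": 0, "az": 0, "claw": 1},
    {"dx": 0, "dy": -1.5, "dz": -16, "ax": 0.1, "ay": 0, "az": 0, "claw": 1},
    {"dx": 0, "dy": -1.7, "dz": -19.2, "ax": 0.12, "ay": 0, "az": 0, "claw": 1},
    {"dx": 0, "dy": -1.7, "dz": -22.4, "ax": 0.14, "ay": 0, "az": 0, "claw": 1},
    {"dx": 0, "dy": -1.7, "dz": -25.6, "ax": 0.16, "ay": 0, "az": 0, "claw": 1},
    {"dx": 0, "dy": -1.6, "dz": -28.9, "ax": 0.18, "ay": 0, "az": 0, "claw": 1}
  ]
}}

```text
time: 12.55
eef_pos: [0.546, -0.094, 0.0732]
orientation: [0.121, 0.695, -0.117, 0.699]
force: [3.0, 1.0, 1.5]
grip_width: 0.001
```

```bash
python3 - <<'E'
from h import *
arc([.0125,.025,.0375,.05])
E
```

```text
t 12.55 tcp [ 0.546  -0.094   0.0732] r 0.161 th -101.12 perp 0.023 zaz -19.32 F [3.  1.  1.5] Fz_tool 2.55 Fy_tool 1.94
0.0125 d [-0.  -0.3 -2. ] rv [ 0.012 -0.    -0.   ]
0.025 d [-0.  -0.5 -4. ] rv [ 0.025 -0.    -0.   ]
0.0375 d [-0.  -0.7 -6. ] rv [ 0.037 -0.    -0.   ]
0.05 d [-0.  -0.9 -8. ] rv [ 0.05 -0.   -0.  ]
```

{"op": "drive_tool", "data": {
  "increments": [
    {"dx": 0, "dy": -0.3, "dz": -2, "ax": 0.0125, "ay": 0, "az": 0, "claw": 1},
    {"dx": 0, "dy": -0.5, "dz": -4, "ax": 0.025, "ay": 0, "az": 0, "claw": 1},
    {"dx": 0, "dy": -0.7, "dz": -6, "ax": 0.0375, "ay": 0, "az": 0, "claw": 1}
  ]
}}

```text
time: 12.92
eef_pos: [0.54, -0.0927, 0.0733]
orientation: [0.134, 0.693, -0.13, 0.697]
force: [3.8, 0.8, 1.3]
grip_width: -0.004
```

{"op": "drive_tool", "data": {
  "increments": [
    {"dx": 0, "dy": -0.3, "dz": -2, "ax": 0.0125, "ay": 0, "az": 0, "claw": 1},
    {"dx": 0, "dy": -0.5, "dz": -4, "ax": 0.025, "ay": 0, "az": 0, "claw": 1},
    {"dx": 0, "dy": -0.7, "dz": -6, "ax": 0.0375, "ay": 0, "az": 0, "claw": 1}
  ]
}}

```text
time: 13.3
eef_pos: [0.5341, -0.0912, 0.0732]
orientation: [0.147, 0.69, -0.143, 0.694]
force: [4.0, 1.0, 1.1]
grip_width: 0.001
```

{"op": "drive_tool", "data": {
  "increments": [
    {"dx": 0, "dy": -0.3, "dz": -2, "ax": 0.0125, "ay": 0, "az": 0, "claw": 1},
    {"dx": 0, "dy": -0.5, "dz": -4, "ax": 0.025, "ay": 0, "az": 0, "claw": 1},
    {"dx": 0, "dy": -0.7, "dz": -6, "ax": 0.0375, "ay": 0, "az": 0, "claw": 1}
  ]
}}

```text
time: 13.68
eef_pos: [0.5282, -0.0894, 0.0732]
orientation: [0.16, 0.687, -0.157, 0.691]
force: [4.4, 0.7, 0.9]
grip_width: 0.002
```

{"op": "drive_tool", "data": {
  "increments": [
    {"dx": 0, "dy": -0.3, "dz": -2, "ax": 0.0125, "ay": 0, "az": 0, "claw": 1},
    {"dx": 0, "dy": -0.5, "dz": -4, "ax": 0.025, "ay": 0, "az": 0, "claw": 1},
    {"dx": 0, "dy": -0.7, "dz": -6, "ax": 0.0375, "ay": 0, "az": 0, "claw": 1}
  ]
}}

```text
time: 14.05
eef_pos: [0.5248, -0.0885, 0.0738]
orientation: [0.174, 0.681, -0.17, 0.69]
force: [14.2, -3.6, -7.6]
grip_width: 0.002
```

```bash
python3 - <<'E'
from h import *
arc([.0125,.025,.0375,.05])
save('wrist','w10.png')
E
```

```text
t 14.05 tcp [ 0.5248 -0.0885  0.0738] r 0.1612 th -108.88 perp 0.0259 zaz -28.13 F [14.2 -3.6 -7.6] Fz_tool 14.12 Fy_tool 3.49
0.0125 d [-0.  -0.3 -2. ] rv [ 0.012 -0.    -0.   ]
0.025 d [-0.  -0.6 -4. ] rv [ 0.025 -0.    -0.   ]
0.0375 d [-0.1 -0.9 -6. ] rv [ 0.037 -0.    -0.   ]
0.05 d [-0.1 -1.1 -8. ] rv [ 0.05  -0.    -0.001]
```

View pics/w10.png

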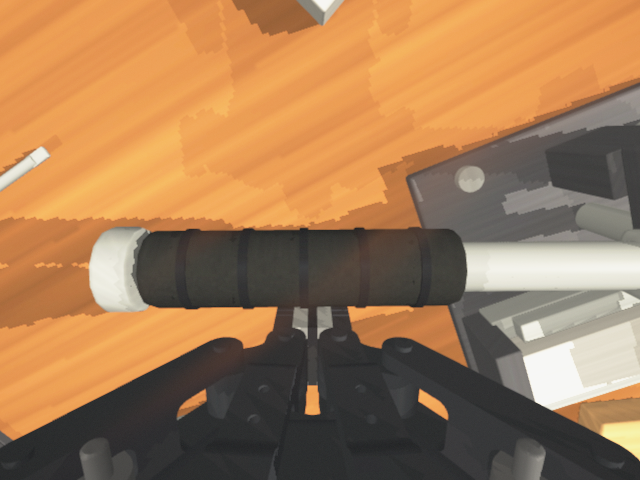

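{"op": "drive_tool", "data": {
  "increments": [
    {"dx": 0, "dy": -0.5, "dz": -4, "ax": 0.02, "ay": 0, "az": 0, "claw": 1},
    {"dx": 0, "dy": -0.9, "dz": -6, "ax": 0.035, "ay": 0, "az": 0, "claw": 1}
  ]
}}

```text
time: 14.35
eef_pos: [0.5218, -0.0877, 0.074]
orientation: [0.186, 0.675, -0.183, 0.69]
force: [15.1, -3.9, -8.5]
grip_width: -0.001
```

```bash
cat >> h.py <<'E'
def rel():
    o=arm.get_obs(); p=o['eef_pos'][:2]; az=np.radians(-28.1); n=np.array([np.cos(az),np.sin(az)])
    d=p-np.array([.5248,-.0885]); print('push past seat ref mm',-1000*(d@n),'lat',1000*(d@[-n[1],n[0]]))
E
python3 - <<'E'
from h import *
rel();arc([])
E
```

```text
push past seat ref mm 3.0241993407470793 lat -0.7251722671171503
t 14.35 tcp [ 0.5218 -0.0877  0.074 ] r 0.1614 th -110.0 perp 0.0287 zaz -30.25 F [15.1 -3.9 -8.5] Fz_tool 14.88 Fy_tool 4.12
```

{"op": "drive_tool", "data": {
  "increments": [
    {"dx": 0, "dy": -0.8, "dz": -5, "ax": 0.02, "ay": 0, "az": 0, "claw": 1},
    {"dx": 0, "dy": -1.1, "dz": -7, "ax": 0.035, "ay": 0, "az": 0, "claw": 1}
  ]
}}

```text
time: 14.6
eef_pos: [0.5177, -0.0863, 0.0741]
orientation: [0.198, 0.669, -0.195, 0.689]
force: [15.8, -3.4, -8.8]
grip_width: -0.0
```

```bash
python3 - <<'E'
from h import *
rel();arc([]); save('wrist','w11.png')
E
```

```text
push past seat ref mm 7.281852272054319 lat -1.425431748137347
t 14.6 tcp [ 0.5177 -0.0863  0.0741] r 0.1616 th -111.53 perp 0.0303 zaz -32.34 F [15.8 -3.4 -8.8] Fz_tool 15.0 Fy_tool 5.46
```

View pics/w11.png

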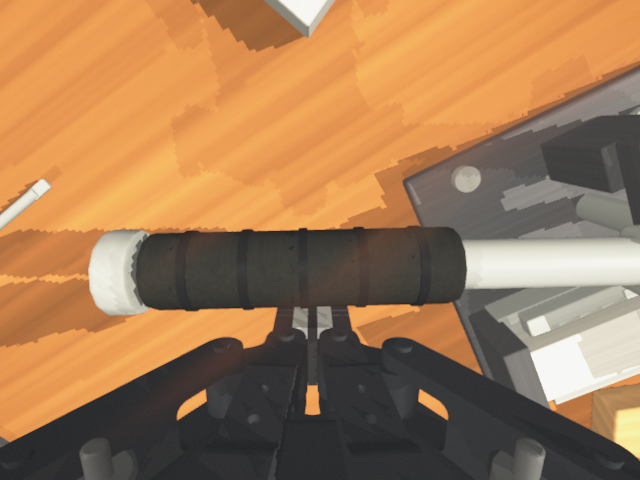

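{"op": "drive_tool", "data": {
  "increments": [
    {"dx": 0, "dy": -0.8, "dz": -5, "ax": 0.02, "ay": 0, "az": 0, "claw": 1},
    {"dx": 0, "dy": -1.1, "dz": -7, "ax": 0.035, "ay": 0, "az": 0, "claw": 1},
    {"dx": 0, "dy": -1.4, "dz": -9, "ax": 0.05, "ay": 0, "az": 0, "claw": 1}
  ]
}}

```text
time: 15.02
eef_pos: [0.5118, -0.0841, 0.0743]
orientation: [0.216, 0.661, -0.213, 0.686]
force: [13.5, -4.2, -9.0]
grip_width: 0.001
```

```bash
python3 - <<'E'
from h import *
rel();arc([]); save('wrist','w12.png')
E
```

```text
push past seat ref mm 13.505923792835198 lat -2.2435962833371645
t 15.03 tcp [ 0.5118 -0.0841  0.0743] r 0.1618 th -113.75 perp 0.0324 zaz -35.32 F [13.5 -4.2 -9. ] Fz_tool 13.1 Fy_tool 4.25
```

View pics/w12.png

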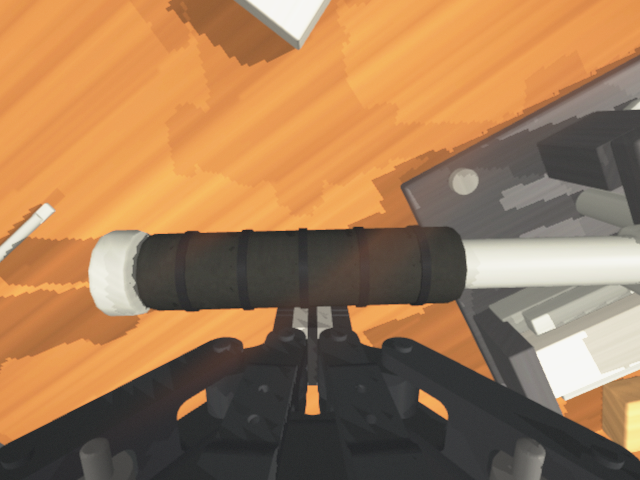

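{"op": "drive_tool", "data": {
  "increments": [
    {"dx": 0, "dy": -0.8, "dz": -5, "ax": 0.01, "ay": 0, "az": 0, "claw": 1}
  ]
}}

```text
time: 15.2
eef_pos: [0.5099, -0.0834, 0.0745]
orientation: [0.219, 0.657, -0.217, 0.688]
force: [15.5, -3.4, -9.0]
grip_width: -0.0
```

```bash
python3 - <<'E'
from h import *
rel();arc([]); o=arm.get_obs(); print(R.from_quat(o['orientation']).as_matrix().round(3))
E
```

```text
push past seat ref mm 15.542957524106656 lat -2.499162194548001
t 15.2 tcp [ 0.5099 -0.0834  0.0745] r 0.1619 th -114.47 perp 0.0323 zaz -36.0 F [15.5 -3.4 -9. ] Fz_tool 14.21 Fy_tool 6.2
[[ 0.042  0.587  0.808]
 [-0.011  0.809 -0.587]
 [-0.999  0.016  0.04 ]]
```

{"op": "drive_tool", "data": {
  "increments": [
    {"dx": 0, "dy": 0, "dz": 2, "ax": -0.015, "ay": 0, "az": 0, "claw": 1},
    {"dx": 0, "dy": 0.4, "dz": 4, "ax": -0.03, "ay": 0, "az": 0, "claw": 1},
    {"dx": 0, "dy": 0.8, "dz": 6, "ax": -0.045, "ay": 0, "az": 0, "claw": 1},
    {"dx": 0, "dy": 1.2, "dz": 8, "ax": -0.06, "ay": 0, "az": 0, "claw": 1},
    {"dx": 0, "dy": 1.6, "dz": 10, "ax": -0.075, "ay": 0, "az": 0, "claw": 1},
    {"dx": 0, "dy": 2, "dz": 12, "ax": -0.09, "ay": 0, "az": 0, "claw": 1},
    {"dx": 0, "dy": 2, "dz": 14, "ax": -0.1, "ay": 0, "az": 0, "claw": 1},
    {"dx": 0, "dy": 2, "dz": 16, "ax": -0.1, "ay": 0, "az": 0, "claw": 1},
    {"dx": 0, "dy": 2, "dz": 18, "ax": -0.1, "ay": 0, "az": 0, "claw": 1},
    {"dx": 0, "dy": 2, "dz": 20, "ax": -0.1, "ay": 0, "az": 0, "claw": 1},
    {"dx": 0, "dy": 2, "dz": 22, "ax": -0.1, "ay": 0, "az": 0, "claw": 1},
    {"dx": 0, "dy": 2, "dz": 24, "ax": -0.1, "ay": 0, "az": 0, "claw": 1}
  ]
}}

```text
time: 16.7
eef_pos: [0.5302, -0.0959, 0.0753]
orientation: [0.185, 0.667, -0.184, 0.698]
force: [-0.2, -0.3, -0.5]
grip_width: 0.004
```

```bash
python3 - <<'E'
from h import *
rel();arc([]); save('wrist','w13.png')
E
```

```text
push past seat ref mm -8.259565113047492 lat -3.9783418550904264
t 16.7 tcp [ 0.5302 -0.0959  0.0753] r 0.1666 th -106.31 perp 0.0402 zaz -30.27 F [-0.2 -0.3 -0.5] Fz_tool 0.01 Fy_tool -0.38
```

View pics/w13.png

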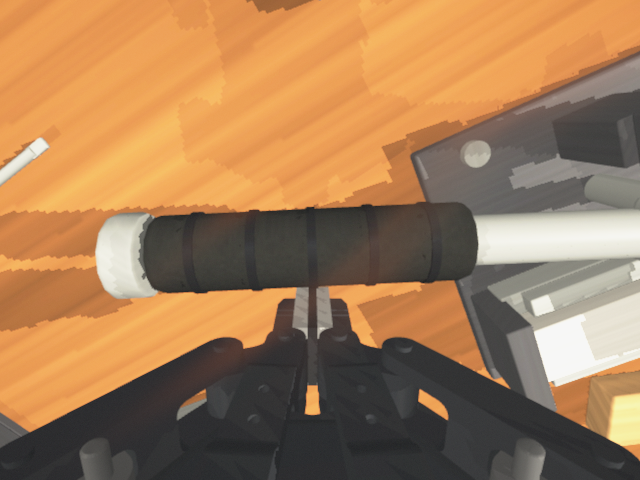

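{"op": "drive_tool", "data": {
  "increments": [
    {"dx": 0, "dy": 0, "dz": 12, "ax": 0, "ay": 0, "az": 0, "claw": 1},
    {"dx": -5, "dy": 0, "dz": 30, "ax": 0, "ay": 0, "az": 0, "claw": 1},
    {"dx": -50, "dy": 0, "dz": 35, "ax": 0, "ay": 0, "az": 0, "claw": 1},
    {"dx": -105, "dy": 0, "dz": 35, "ax": 0, "ay": 0, "az": 0, "claw": 1},
    {"dx": -160, "dy": 0, "dz": 35, "ax": 0, "ay": 0, "az": 0, "claw": 1},
    {"dx": -190, "dy": 0, "dz": 35, "ax": 0, "ay": 0, "az": 0, "claw": 1},
    {"dx": -190, "dy": 0, "dz": 35, "ax": 0, "ay": 0, "az": 0, "claw": 1},
    {"dx": -190, "dy": 0, "dz": 35, "ax": 0, "ay": 0, "az": 0, "claw": 1}
  ]
}}

```text
time: 17.75
eef_pos: [0.5524, -0.1117, 0.2654]
orientation: [0.185, 0.668, -0.184, 0.697]
force: [-0.9, 0.2, -0.9]
grip_width: -0.001
```

```bash
python3 - <<'E'
from h import *
arc([]); save('wrist','w14.png'); save('side','s14.png'); crop('s14.png',260,180,160,120,5,'s14c.png')
save('top','t14.png')
E
```

```text
t 17.75 tcp [ 0.5524 -0.1117  0.2654] r 0.1774 th -97.97 perp 0.0673 zaz -30.28 F [-0.9  0.2 -0.9] Fz_tool -0.97 Fy_tool -0.28
```

View pics/w14.png

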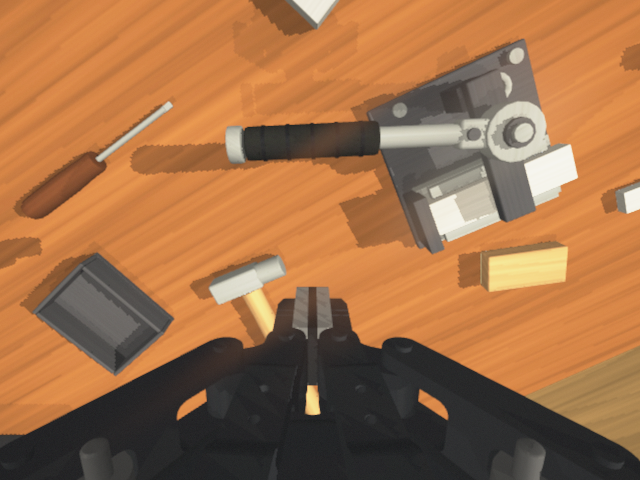

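View pics/s14c.png

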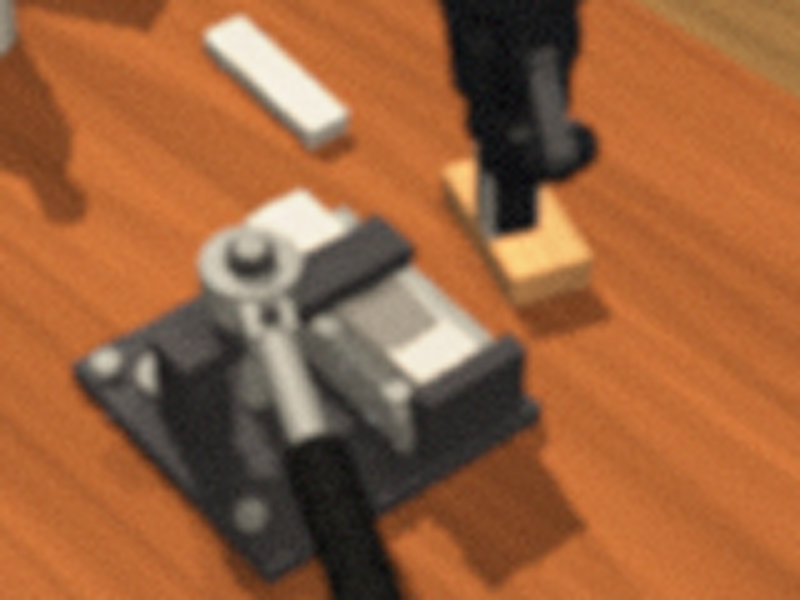

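View pics/t14.png

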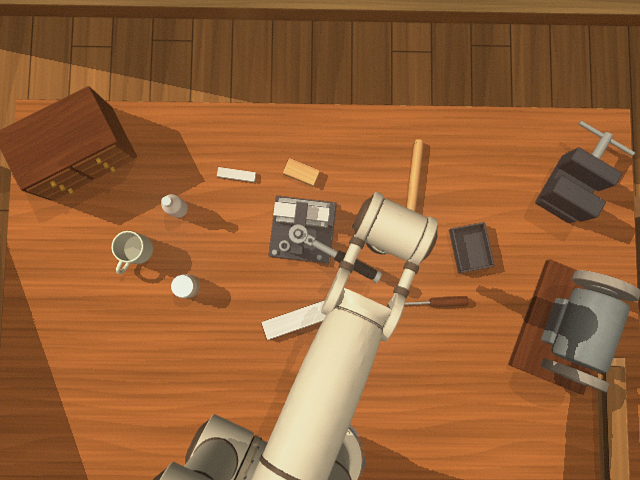

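```bash
python3 -c "
from h import *
o=arm.get_obs();print(o['time'],o['force']);print(arm.sign_off())"
```

```text
17.9 [-0.04514309  0.66681179  0.38062993]
the job is handed in; nothing more can be done
None
```

The blank is home against the stop, the wrench has been clicked once and has reset, and the job is handed in at 17.9 s of the 64 s allowed.

- **Blank:** I pushed it about 27 mm with the shut fingers. At the stop the force rose to 11 N and the tool stopped moving. In the wrist picture its end was within about 1 px of where it should be when home.
- **Tightening:** I pushed the grip clockwise. The nut ran at about 3 N and seated after about 0.56 rad. At 14–15 N the force stopped rising and the handle gave.
- **Click:** I stopped about 15.5 mm past the point where it seated, which is an estimated 0.12–0.15 rad. That angle is worked out from the tool's travel, because the joint cannot be read directly. It is inside the 0.08–0.2 window and below 0.24.
- **Letting go:** I eased back until the force was zero, then drew clear and up. The last pictures show the handle in line with the nut again, within about 1° of its angle when the nut seated. So the click reset and the nut held.
- **Other checks:** The blank was still at the stop, and the bystanders I could see in the last pictures looked unmoved. The washer was only partly visible in them. I did not test the clamping of the blank by pushing on it.
- **What disagreed:** The side camera differed from the top and wrist cameras by 8–10 mm in y on the fixture. I worked from the top and wrist views and relied on the felt contacts.

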